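Lock a test-stage shaft with its bar

ROBOT

A 6-joint arm with a two-finger parallel gripper is mounted at the origin on the work surface; the furniture and walls round the work are solid. World frame = base frame: x ahead of the robot, y to its left, z up, the work surface at z = 0. Lengths are in m, angles in degrees, forces in N, time in s.
With the tool pointing down it reaches from about 0.375 to 0.9 m from the base axis. Payload 3.1 kg.
Tool frame: the origin (TCP) lies at the very end of the fingers, on their centre line; the grasp point (between the pads) lies 19 mm behind it (bot.hold_point_z is the z of the grasp point in the tool frame, in m); z points along the fingers, y is the line along which they close (so a half turn about z gives the same grasp; the last joint's range is limited). The gripper opens to 87 mm and grips with 3 to 60 N. Pads are 19 mm wide; open, the fingers measure 117 mm over their backs; the gripper's body (75 mm by 190 mm) begins 51 mm behind the grasp point.
Start: joints at [66.721, 30.224, 82.088, -0, 67.689, -10.227], TCP at [0.141, 0.609, 0.223] pointing down, gripper open.
Joint ranges: [-176.69, 176.69], [-43.24, 126.21], [12.49, 139.97], [-82, 262], [0, 151.66], [-163.58, 163.58]. Speed limits (degrees/s): [159.86, 159.86, 180, 180, 180, 180].

INTERFACE

Orientations are given as a 3x3 rotation matrix whose columns are the frame's x, y, z axes.
In Python, from rig import bot, capture, camera_model gives the robot as it stands.
- The arm moves only by the tool apply_moves, never from a script. Its argument "plan" is text: rows parted by semicolons, each of 6 numbers parted by spaces: the shift along the tool's x, y, z in units of 0.05 m (1.0 is 0.05 m), then the turn, a rotation vector about the tool's x, y, z in units of 360 degrees (1.0 is 360 degrees). In form: dx dy dz ax ay az; .... A call has 1 to 10 rows; each row shifts and turns the commanded pose from where the row before left it, along the tool's axes as they then stand; what a row does not reach is not made up. A row lasts 1/12 s, in which the tool goes at most 41.7 mm and 7.16 degrees, less where a joint would pass 70% of its speed; a pose out of reach is approached as far as the arm can. A call with a number of a shift or a turn outside -1 to 1 is refused whole. A call with a gripper value outside its range is refused whole. "gripper" is the gripper command: -1 is shut, 1 is fully open, values between are in proportion, set as the call begins (left out, the last holds). The fingers move at their own pace and stop on an object; the grip force is fixed at half the most. Time passes only in rows, so rows that do not move let the fingers close. It gives the time, the measured TCP pose, the force, the opening and the grip force at its end, in the units of the state.
- bot.read_state(): the state, without advancing time (a new reading comes with each control period).
- capture(name): name is "scene" or "side" or "wrist"; returns the picture (420x560x3 uint8, red, green, blue); there is no depth.
- camera_model(name): a dict with "vertical_fov" (degrees; the focal length in pixels is half the picture's height over the tangent of half this angle, whatever the lens; pixels are square), "cx", "cy" (the principal point, pixels), "position" and "rotation" of the camera in the world; the wrist camera has in their place "hand_eye" (4x4, takes a point from camera to tool coordinates, whose origin is the TCP and whose axes are the flange's). Camera axes: x right, y down, z forward; pixel columns grow to the right and rows downward; lengths in m; the calibration is good to about 2 mm. A picture is of the moment at which its call begins: read the wrist's pose just before it. camera_model takes no time and is no camera call.
- bot.hand_in(): hands the job in; it is judged then, once.
The state is a dict: "time_s": time; "joint_positions": joint angles; "qvel": joint speeds; "tau": joint torques, N m; "position": TCP position; "tcp_rot": TCP orientation; "force": force on the tool from outside, world axes, zero at the start; "moment": the same for the moment, N m; "opening": opening from 0.0 (shut) to 1.0 (fully open); "grasp_force": force on a finger pad.
Only numpy, scipy, OpenCV 4.12 (cv2) and the standard library are available. Lean on these libraries where they do the work, as an engineer would, in place of code of your own. Each camera call takes 0.05 s, during which the arm holds its last target. There are 200 camera calls.

TASK

Lock the shaft: with the fingertips push the orange post round until the slot in the blue disc lines up with the steel bar, and only then push the bar by its red plate through the slot until it is fully home against the back of the keeper. Push only: do not lift the bar, leave the vial, the tape roll and the bracket where they are, and finish clear of everything.

Things in the scene. Friction and masses are not known exactly. Their poses are not given: they have to be found in the camera images.
- shaft_lock: Fixed shaft lock, grey base plate 225 x 90 x 10 mm. Origin on the desk under the disc's axis; x along the bar's push (guide to keeper), z up. In mm: plate x -150 to 75; guide channel x -148 to -40, floor z 22, walls 35 wide overall, top z 34; bridge over it x -48 to -40, top z 46; disc x -36 to 36; keeper pocket x 40 to 74, 40 wide, top z 46, its back face at x 58.
- lock_disc (a joint): Angle of the slotted blue disc (radius 36 mm, top z 40), rad, counterclockwise from above positive, stops at -0.4 and 3.54. Its 20 mm slot, right across and open on top, lines up with the bar at 0 and equally at pi; either will do. Starts at 0.65 to 2.5. Turns stiffly (0.05 N m, 2 N at the post), stays where left, no click or stop when lined up.
- post (a point): Half-way up the upright orange post on the disc: 10 mm thick, z 40 to 82 mm, 25.5 mm from the axis, square to the slot. In the shaft_lock frame at (25.5 sin q, -25.5 cos q) mm for disc angle q: -y side at 0, towards the keeper at pi/2, +y side at pi. May be pushed round from either side.
- disc_centre (a point): Centre of the disc's top face, on its axis, 40 mm above the desk. Fixed in the lock.
- push_plate (a point): Middle of the rear face (to be pushed towards +x of the shaft_lock) of the upright red plate at the rear of the loose steel bar. Plate 30 mm wide, 8 thick, z 36 to 66 mm, clear above the guide walls. Bar 117 mm long, 16 x 16 mm, about 0.3 kg, lying in the guide with 1.5 mm play each side. At home this face is at x -59 mm in the shaft_lock frame.
- bar_nose (a point): Middle of the tapered front end (9 mm wide) of the same bar, 117 mm ahead of the rear face, 30 mm above the desk. In the shaft_lock frame it starts at x -60 to -42 mm (the disc's rim is at -36) and is home at x 58 mm, against the keeper's back.
- keeper_back (a point): Middle of the back face inside the keeper pocket, 30 mm above the desk, at x 58 mm in the shaft_lock frame: where the nose stops.
- vial: Loose amber vial with black cap standing near the lock, 25 mm across, 51 mm tall; origin at its foot. Leave alone.
- tape: Loose roll of amber tape lying flat, 79 mm across, 19 mm tall; origin at its underside. Leave alone.
- bracket: Loose aluminium angle bracket 36 x 64 x 34 mm; origin at its underside. Leave alone.

How it is judged:
By the outcome, as a careful person would: the job done as asked, in the order asked, and still so for the second after the job is handed in, with the robot touching nothing.
It also fails if it takes over 48 s, if anything falls off the work surface, if the arm or the gripper's body presses on something with over 40 N, if the wrist force passes 120 N, or if a joint passes its speed limit or range.

## Working session

There is one attempt and no reset: what is moved stays moved. The work goes in short steps, Python scripts to look and compute and a tool call to move; the robot and the scene stay as the last step left them, time stands still between calls to the robot, and variables do not carry over. Pictures are saved under pics/ and viewed, at most 10 in all, crops included, and the job is handed in when it is done.

Besides the shell and the picture viewer there is one more tool, called after "Request:" as name(argument=value, ...) on one line, values as JSON. apply_moves: Moves the arm, as the interface text tells. Its arguments: {"type":"object","properties":{"plan":{"type":"string"},"gripper":{"type":"number"}},"required":["plan"]}

```bash
mkdir -p pics; python3 - <<'E'
from rig import bot,capture,camera_model
import cv2
s=bot.read_state();print(s['time_s'],s['position'],s['tcp_rot'],s['force'])
for n in("scene","side","wrist"):
    cv2.imwrite(f"pics/{n}0.png",capture(n)[:,:,::-1]);print(n,camera_model(n))
E
```

```text
0.0 [0.1408194  0.60816482 0.2215509 ] [[-9.74163296e-01  2.25843121e-01 -8.70429878e-04]
 [ 2.25844469e-01  9.74161220e-01 -2.04780269e-03]
 [ 3.85456881e-04 -2.19147599e-03 -9.99997524e-01]] [-0.81887679  0.05262724 -0.15607644]
scene {'vertical_fov': 44.89867931005002, 'cx': 273.9122206021432, 'cy': 210.58144109141037, 'position': array([-0.05932436, -0.02339567,  0.56510139]), 'rotation': array([[ 0.5699076 , -0.46818035,  0.67528697],
       [-0.82164814, -0.31470483,  0.47524225],
       [-0.00998301, -0.82569245, -0.56403219]])}
side {'vertical_fov': 46.2712420073685, 'cx': 286.16083993657014, 'cy': 204.9528848129091, 'position': array([1.18502328, 0.27267761, 0.55145228]), 'rotation': array([[ 0.14872122,  0.55872854, -0.81590711],
       [ 0.98880534, -0.09410432,  0.11579451],
       [-0.01208268, -0.82399441, -0.56646908]])}
wrist {'vertical_fov': 64.70918326560616, 'cx': 282.9380595355141, 'cy': 210.26000427255764, 'hand_eye': array([[ 1.45877690e-04, -9.55763158e-01, -2.94137323e-01,
         8.17645741e-02],
       [ 9.99999989e-01,  1.44091639e-04,  2.77428540e-05,
        -4.88708956e-04],
       [ 1.58671311e-05, -2.94137324e-01,  9.55763169e-01,
        -1.61814475e-01],
       [ 0.00000000e+00,  0.00000000e+00,  0.00000000e+00,
         1.00000000e+00]])}
```

View pics/scene0.png

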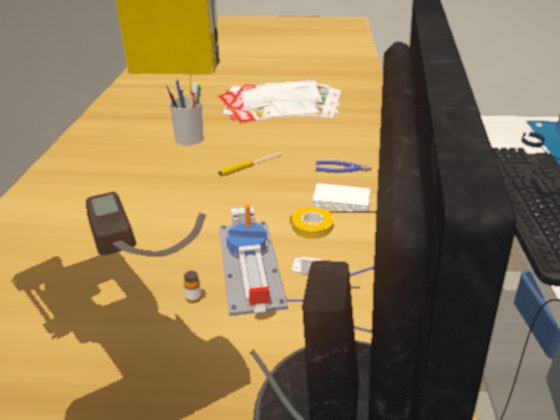

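View pics/wrist0.png

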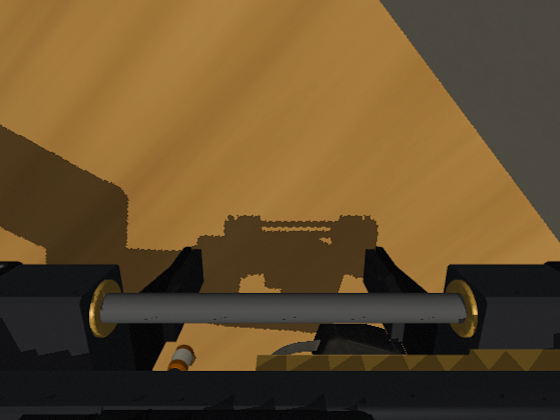

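The scene view shows the lock: plate corners are near (221,228), (268,222), (285,305) and (231,311). The disc is at about (247,238), the post at (248,215), the red plate at (259,292), the vial at (192,287), and the monitor is to the right. The wrist view shows only the desk.

```bash
python3 - <<'E'
import cv2
a=cv2.imread("pics/scene0.png")[180:330,160:360];cv2.imwrite("pics/sc.png",cv2.resize(a,None,fx=4,fy=4,interpolation=cv2.INTER_CUBIC))
E
```

```text
(no output)
```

View pics/side0.png

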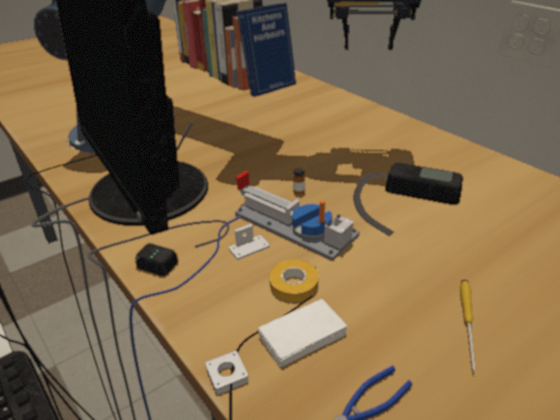

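View pics/sc.png

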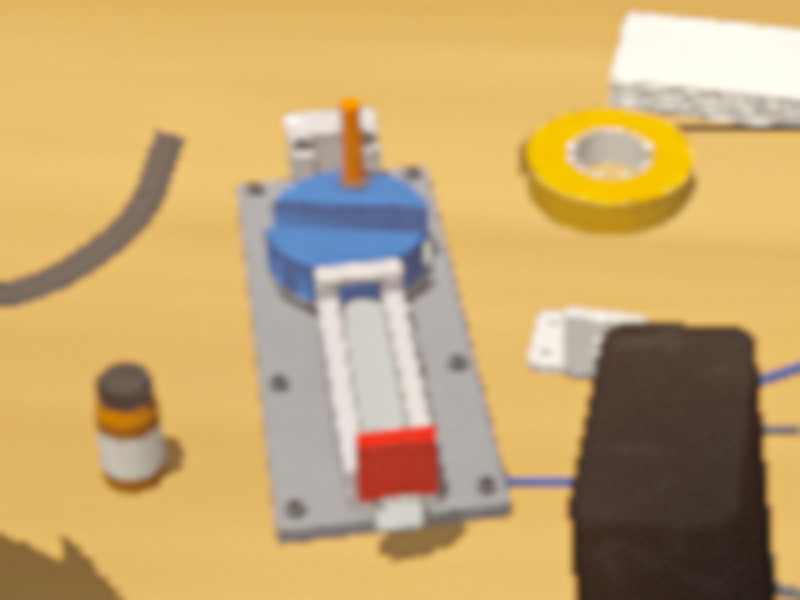

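```bash
cat >h.py <<'E'
import numpy as np
from rig import bot,capture,camera_model
def cam(n):
    m=camera_model(n);f=210/np.tan(np.radians(m['vertical_fov']/2))
    if n=='wrist':
        s=bot.read_state();T=np.eye(4);T[:3,:3]=s['tcp_rot'];T[:3,3]=s['position'];T=T@m['hand_eye'];R,p=T[:3,:3],T[:3,3]
    else:R,p=m['rotation'],m['position']
    return R,p,f,m['cx'],m['cy']
def proj(c,X):
    R,p,f,cx,cy=c;v=(np.asarray(X)-p)@R;return np.stack([cx+f*v[:,0]/v[:,2],cy+f*v[:,1]/v[:,2]],1)
def ray(c,uv,z):
    R,p,f,cx,cy=c;d=R@np.array([(uv[0]-cx)/f,(uv[1]-cy)/f,1]);return p+d*(z-p[2])/d[2]
def w(L,P):
    P=np.asarray(P,float)/1000;a=L[2];M=np.array([[np.cos(a),-np.sin(a),0],[np.sin(a),np.cos(a),0],[0,0,1]]);return P@M.T+[L[0],L[1],0]
E
python3 - <<'E'
from h import *
from scipy.optimize import least_squares
sc=cam('scene');sd=cam('side')
o=np.array([160,180])
A=[((75,45,10),(240,188)),((-150,45,10),(280,530)),((-150,-45,10),(508,506)),((75,-45,10),(432,170))]
B=[((-150,-45,10),(237,211)),((75,-45,10),(348,248)),((75,45,10),(357,228))]
def loc(x):
    q,s=x[3:];r=s-117
    P=[(25.5*np.sin(q),-25.5*np.cos(q),40),(25.5*np.sin(q),-25.5*np.cos(q),82),(r,15,66),(r,-15,66),(r,15,36),(r,-15,36)]
    return P
pa=np.array([a[1] for a in A]+[(353,185),(349,101),(359,433),(435,428),(360,499),(437,494)])/4+o
f=lambda x:np.r_[(proj(sc,w(x,[a[0] for a in A]+loc(x)))-pa).ravel(),(proj(sd,w(x,[b[0] for b in B]))-np.array([b[1] for b in B])).ravel()]
r=least_squares(f,[.4,.3,.6,1.57,-50]);x=r.x;print(x[:2],np.degrees(x[2:4]),x[4]);print(r.fun.reshape(-1,2).round(1))
for n,c,uv in(('vial',sc,(130/4+160,485/4+180)),('tape',sc,(608/4+160,175/4+180)),('brk',sd,(248,247)),('monfootside',sd,(200,190)),('monbottom',sd,(165,230)),('moncorner',sd,(150,232))):
    p=ray(c,uv,0);print(n,p)
    d=p[:2]-x[:2];a=x[2];print(' lock',d@[np.cos(a),np.sin(a)],d@[-np.sin(a),np.cos(a)])
E
```

```text
[0.48188445 0.42203423] [45.76750805 62.55753614] -49.54889984565937
[[ -5.6  -1. ]
 [ -1.1   0.1]
 [  0.6  -2.6]
 [ -5.9  -2.3]
 [  0.   -0.8]
 [  0.1   0.3]
 [ -0.8   1.4]
 [  1.   -0.3]
 [ -0.3   0.2]
 [  0.8  -1.5]
 [ -2.3   0.1]
 [-12.    6.8]
 [  4.6   0.4]]
vial [0.33916793 0.41509321 0.        ]
 lock -0.1045283277967727 0.09741668607864312
tape [0.62116549 0.36754224 0.        ]
 lock 0.05811415798608007 -0.13780903811680184
brk [0.50903825 0.29952963 0.        ]
 lock -0.0688346743678678 -0.10491183082721314
monfootside [0.3066613  0.21675853 0.        ]
 lock -0.26931382756592315 -0.01764444364496399
monbottom [0.43446564 0.15176596 0.        ]
 lock -0.22672931596697035 -0.15455515783681886
moncorner [0.43609381 0.12466193 0.        ]
 lock -0.24501400371195325 -0.17462876994223392
```

```bash
python3 - <<'E'
from h import *
from scipy.optimize import least_squares
sc=cam('scene');sd=cam('side')
o=np.array([160,180])
A=[((75,45,10),(240,188)),((-150,45,10),(280,530)),((-150,-45,10),(508,506)),((75,-45,10),(432,170))]
B=[((-150,-45,10),(237,211)),((75,-45,10),(348,248)),((75,45,10),(357,228))]
pa=np.array([a[1] for a in A])/4+o; pb=np.array([b[1] for b in B])
fa=lambda x:(proj(sc,w(x,[a[0] for a in A]))-pa).ravel()
fb=lambda x:(proj(sd,w(x,[b[0] for b in B]))-pb).ravel()
for f in(fa,fb):
    r=least_squares(f,[.48,.42,.8]);print(r.x[:2],np.degrees(r.x[2]));print(r.fun.reshape(-1,2).round(1).tolist())
for c,P,Q in((sc,pa,A),(sd,pb,B)):
    print(np.array([ray(c,u,.01)[:2] for u in P]).round(4).tolist())
E
```

```text
[0.48374989 0.41451677] 43.159191123362874
[[-0.1, -1.0], [-1.1, 1.0], [1.2, 0.2], [-0.1, -1.0]]
[0.47438445 0.42902302] 51.283912534580615
[[-1.7, 2.0], [-4.8, 2.1], [6.8, -5.2]]
[[0.5053, 0.4965], [0.346, 0.3446], [0.4044, 0.2809], [0.5666, 0.431]]
[[0.4097, 0.2875], [0.5521, 0.4689], [0.4995, 0.4992]]
```

```bash
python3 - <<'E'
from h import *
from scipy.optimize import least_squares
sc=cam('scene');sd=cam('side')
o=np.array([160,180]);L=np.array([.48375,.41452,np.radians(43.16)])
def loc(x):
    q,s=x;r=s-117;a,b=25.5*np.sin(q),-25.5*np.cos(q)
    return [(a,b,40),(a,b,82),(r,15,66),(r,-15,66),(r,15,36),(r,-15,36)]
pa=np.array([(353,185),(349,101),(359,433),(435,428),(360,499),(437,494)])/4+o
r=least_squares(lambda x:(proj(sc,w(L,loc(x)))-pa).ravel(),[1.5,-50]);print(np.degrees(r.x[0]),r.x[1],r.fun.round(1))
print('vial',ray(sc,(130/4+160,480/4+180),0),'foot sc',ray(sc,(345,400),0),[ray(sd,u,0)[:2].round(3).tolist() for u in((150,190),(207,185),(90,195),(150,215))])
# panel corner: side pixel ray vs scene column 378
def d(c,u):
    R,p,f,cx,cy=c;v=R@np.array([(u[0]-cx)/f,(u[1]-cy)/f,1]);return p,v/np.linalg.norm(v)
for us,uc in(((160,232),(377,400)),((160,5),(385,60)),((160,232),(377,300))):
    p1,v1=d(sd,us);n=np.cross(d(sc,uc)[1],sc[0][:,1]);t=n@(sc[1]-p1)/(n@v1);print(us,p1+t*v1)
    # where panel top line
print(ray(sc,(330,265),.1),ray(sc,(330,265),.2))
E
```

```text
81.621582781611 -45.69526904534937 [-0.  -0.2  0.   0.9 -1.4  1.2  0.5  0.2 -0.9 -0.1  0.3 -1.1]
vial [0.34123081 0.41696946 0.        ] foot sc [0.31638355 0.13389678 0.        ] [[0.289, 0.114], [0.289, 0.232], [0.288, -0.008], [0.381, 0.12]]
(160, 232) [ 0.42747226  0.14091877 -0.00862444]
(160, 5) [0.49240022 0.20879637 0.40532831]
(160, 232) [ 0.42747226  0.14091877 -0.00862444]
[0.43033684 0.22630983 0.1       ] [0.32505631 0.17262143 0.2       ]
```

Request:
apply_moves(plan="0 0 0 0 0 .019;0 0 0 0 0 .019;0 0 0 0 0 .019;0 0 0 0 0 .019;0 0 0 0 0 .019;-.58 .13 0 0 0 0;-.58 .13 0 0 0 0;-.58 .13 0 0 0 0;-.58 .13 0 0 0 0;-.58 .13 0 0 0 0", gripper=-1)

```text
time_s: 0.98
position: [0.2641, 0.5234, 0.2223]
tcp_rot: [[-0.679, 0.734, -0.0], [0.734, 0.679, -0.001], [-0.0, -0.001, -1.0]]
force: [-0.1, 0.1, 0.7]
opening: 0.327
grasp_force: 0.0
```

Request:
apply_moves(plan="-.58 .13 0 0 0 0;-.58 .13 0 0 0 0;-.58 .13 0 0 0 0;-.58 .13 0 0 0 0;-.58 .13 0 0 0 0;-.58 .13 0 0 0 0;-.58 .13 0 0 0 0;-.58 .13 0 0 0 0;-.58 .13 0 0 0 0;-.58 .13 0 0 0 0")

```text
time_s: 1.82
position: [0.5088, 0.3545, 0.2222]
tcp_rot: [[-0.679, 0.734, -0.001], [0.734, 0.679, -0.0], [0.0, -0.001, -1.0]]
force: [0.4, 1.1, 0.4]
opening: 0.008
grasp_force: 0.0
```

```bash
python3 - <<'E'
from h import *
import cv2,pickle
c=cam('wrist');a=capture('wrist')[:,:,::-1];cv2.imwrite('pics/w1.png',cv2.resize(a,(800,600),interpolation=cv2.INTER_CUBIC));pickle.dump(c,open('c1.pkl','wb'))
cv2.imwrite('pics/s1.png',capture('side')[:,:,::-1])
s=bot.read_state();print(s['time_s'],s['position'],s['opening'],s['force'])
E
```

```text
1.9167 [0.51218332 0.35288515 0.22226951] 0.0028615082911799716 [-0.66337323  0.19526299  1.24841222]
```

View pics/w1.png

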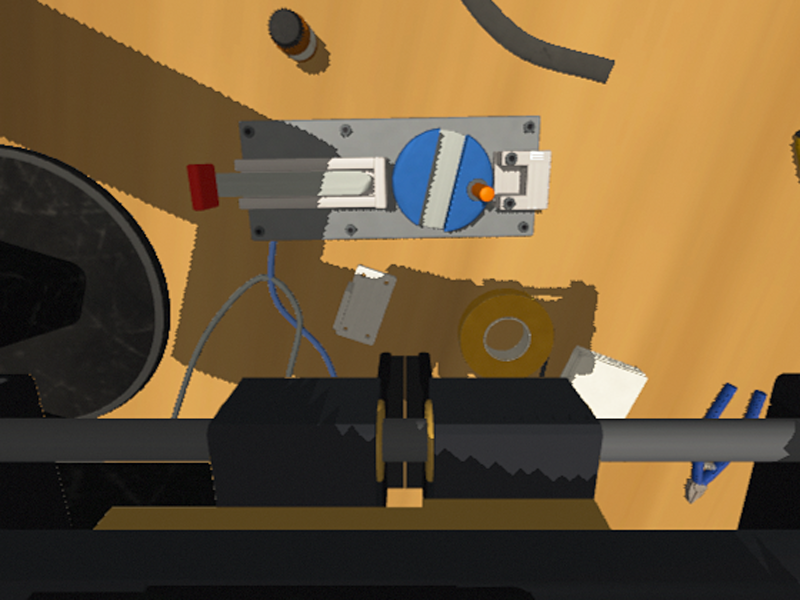

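View pics/s1.png

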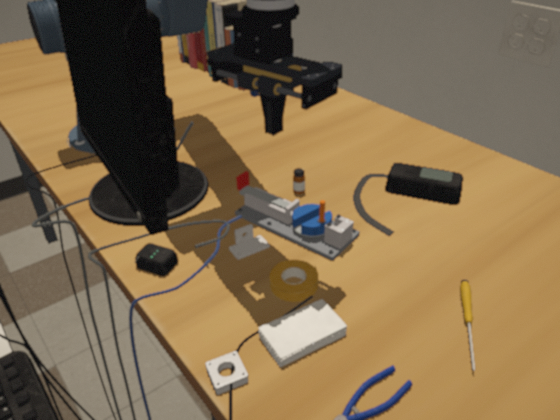

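The wrist view shows the lock clearly. The plate spans (240,122) to (535,237), the post top is at (486,194), the slot runs (451,131) to (438,228), the red plate is at (203,187), and the monitor foot is to the left. The side view shows the gripper well clear of the monitor.

```bash
python3 - <<'E'
from h import *
import pickle
from scipy.optimize import least_squares
c=pickle.load(open('c1.pkl','rb'));k=1/1.42857
C=[(75,45,10),(-150,45,10),(-150,-45,10),(75,-45,10),(0,0,40)]
pc=np.array([(540,117),(240,122),(252,240),(533,236),(443,181)])*k
f=lambda x:(proj(c,w(x,C))-pc).ravel()
r=least_squares(f,[.48,.41,.75],loss='soft_l1');L=r.x;print(L[:2],np.degrees(L[2]),r.fun.round(1))
def lf(uv,z):
    p=ray(c,np.array(uv)*k,z/1000)[:2]-L[:2];a=L[2];return np.array([p@[np.cos(a),np.sin(a)],p@[-np.sin(a),np.cos(a)]])*1000
p=lf((487,194),82);print('post',p,np.hypot(*p),np.degrees(np.arctan2(p[0],-p[1])))
a,b=lf((451,131),40),lf((438,228),40);print('slot',a,b,np.degrees(np.arctan2(*(a-b)[::-1])))
print('plate',lf((190,167),66),lf((192,209),66),lf((372,185),30))
s=lambda uv,z:lf(uv,z)
print('vial',lf((285,28),51),'neck',lf((85,260),150),lf((85,320),150),lf((85,260),50))
np.save('L.npy',L)
E
```

```text
[0.48562155 0.41863562] 43.67891649937485 [ 1.4 -1.1 -1.7 -0.9 -0.7  1.   0.8  0.6 -0.   0.8]
post [24.2132507  -5.35961464] 24.799334233309974 77.51879781513404
slot [ 5.21824938 33.93036692] [ -3.368924  -32.3120358] 82.61379075798135
plate [-165.6926689   13.5749946] [-168.36288627  -13.20605523] [-50.8462338   -1.74665794]
vial [-100.37112027   95.85222343] neck [-188.70522561  -29.19627371] [-195.56253072  -61.11866481] [-257.74560604  -49.7012998 ]
```

```bash
cat >>h.py <<'E'
def tcp():
    s=bot.read_state();L=np.load('L.npy');d=s['position'][:2]-L[:2];a=L[2];R=s['tcp_rot']
    print('t',s['time_s'],'TCP lock mm',(np.array([d@[np.cos(a),np.sin(a)],d@[-np.sin(a),np.cos(a)],s['position'][2]])*1000).round(1),'yerr',(np.degrees(np.arctan2(R[1,1],R[0,1])-a)).round(2),'F lock',np.round([s['force'][:2]@[np.cos(a),np.sin(a)],s['force'][:2]@[-np.sin(a),np.cos(a)],s['force'][2]],1),'open',round(s['opening'],3))
E
python3 -c "
from h import *;tcp()"
```

```text
t 1.9167 TCP lock mm [-26.2 -65.9 222.3] yerr -1.21 F lock [-0.3  0.6  1.2] open 0.003
```

Request:
apply_moves(plan="0 0 0 0 0 -.0033;.42 .225 0 0 0 0;.42 .225 0 0 0 0;.42 .225 0 0 0 0;.42 .225 0 0 0 0;0 0 .6 0 0 0;0 0 .6 0 0 0;0 0 .6 0 0 0;0 0 .4 0 0 0;0 0 0 0 0 0")

```text
time_s: 2.75
position: [0.4769, 0.446, 0.1073]
tcp_rot: [[-0.696, 0.718, -0.01], [0.718, 0.696, -0.006], [0.003, -0.011, -1.0]]
force: [-1.3, -0.5, -0.5]
opening: 0.005
grasp_force: 0.0
```

```bash
python3 - <<'E'
from h import *
tcp()
E
```

```text
t 2.75 TCP lock mm [ 12.6  25.8 107.3] yerr 0.42 F lock [-1.3  0.6 -0.5] open 0.005
```

Request:
apply_moves(plan="0 0 0 0 0 0;0 0 0 0 0 0;0 0 0 0 0 0")

```text
time_s: 3.0
position: [0.4829, 0.4484, 0.1147]
tcp_rot: [[-0.694, 0.72, 0.003], [0.72, 0.694, 0.002], [-0.001, 0.004, -1.0]]
force: [0.6, 0.7, 0.5]
opening: -0.0
grasp_force: 0.0
```

```bash
python3 - <<'E'
from h import *
tcp()
E
```

```text
t 3.0 TCP lock mm [ 18.6  23.4 114.7] yerr 0.3 F lock [1.  0.1 0.5] open -0.0
```

Request:
apply_moves(plan="0 0 .3 0 0 0;0 0 .3 0 0 0;0 0 .3 0 0 0;0 0 .2 0 0 0;0 0 .07 0 0 0;0 0 0 0 0 0;0 0 0 0 0 0;0 0 0 0 0 0;0 0 0 0 0 0")

```text
time_s: 3.75
position: [0.4828, 0.4478, 0.0552]
tcp_rot: [[-0.694, 0.72, 0.002], [0.72, 0.694, 0.001], [-0.0, 0.002, -1.0]]
force: [0.1, -0.7, 0.5]
opening: 0.004
grasp_force: 0.0
```

```bash
python3 - <<'E'
from h import *
tcp()
E
```

```text
t 3.75 TCP lock mm [18.  23.  55.2] yerr 0.26 F lock [-0.4 -0.6  0.5] open 0.004
```

Request:
apply_moves(plan="-.1 0 0 0 0 0;-.08 0 0 0 0 0;-.08 0 0 0 0 0;-.08 0 0 0 0 0;-.08 0 0 0 0 0;-.08 0 0 0 0 0;-.06 0 0 0 0 0;-.06 0 0 0 0 0;0 0 0 0 0 0;0 0 0 0 0 0")

```text
time_s: 4.58
position: [0.5001, 0.4243, 0.0534]
tcp_rot: [[-0.693, 0.721, -0.007], [0.721, 0.693, -0.002], [0.004, -0.007, -1.0]]
force: [-8.2, 2.6, 2.6]
opening: 0.01
grasp_force: 3.3
```

```bash
python3 - <<'E'
from h import *
tcp()
E
```

```text
t 4.5833 TCP lock mm [14.3 -5.9 53.4] yerr 0.21 F lock [-4.2  7.6  2.6] open 0.01
```

Request:
apply_moves(plan=".12 0 0 0 0 0;.1 .2 0 0 0 0;0 .2 0 0 0 0;0 .1 0 0 0 0;-.2 0 0 0 0 0;-.2 0 0 0 0 0;-.2 0 0 0 0 0;0 0 0 0 0 0;0 0 0 0 0 0;0 0 0 0 0 0")

```text
time_s: 5.42
position: [0.5348, 0.4279, 0.054]
tcp_rot: [[-0.693, 0.721, -0.001], [0.721, 0.693, -0.0], [0.0, -0.0, -1.0]]
force: [0.0, 0.7, -0.5]
opening: 0.004
grasp_force: 0.0
```

```bash
python3 - <<'E'
from h import *
tcp()
import cv2,pickle
c=cam('wrist');a=capture('wrist')[:,:,::-1];cv2.imwrite('pics/w2.png',cv2.resize(a,(800,600),interpolation=cv2.INTER_CUBIC));pickle.dump(c,open('c2.pkl','wb'))
E
```

```text
t 5.4167 TCP lock mm [ 42.  -27.3  54. ] yerr 0.19 F lock [ 0.5  0.5 -0.5] open 0.004
```

View pics/w2.png

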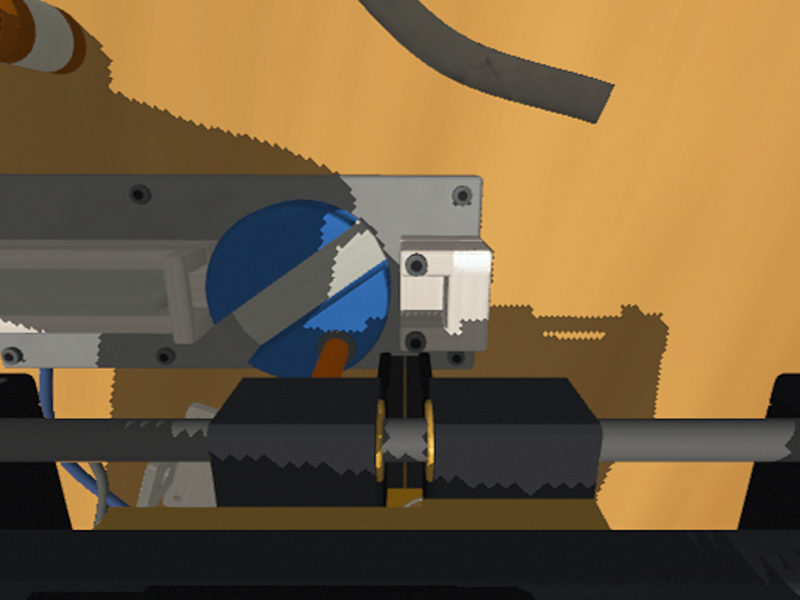

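Slot is now about 36° off, running (240,313) to (360,222); the fingertips are on the keeper side of the post. Pushing in −x.

Request:
apply_moves(plan="0 -.1 0 0 0 0;0 -.08 0 0 0 0;0 -.08 0 0 0 0;0 -.06 0 0 0 0;0 -.06 0 0 0 0;0 -.06 0 0 0 0;0 0 0 0 0 0;0 0 0 0 0 0;0 0 0 0 0 0")

```text
time_s: 6.22
position: [0.5201, 0.4138, 0.0549]
tcp_rot: [[-0.694, 0.72, 0.003], [0.72, 0.694, 0.001], [-0.001, 0.003, -1.0]]
force: [3.7, -0.1, 2.0]
opening: 0.007
grasp_force: 1.7
```

```bash
cat >slot.py <<'E'
from h import *
import cv2
def slot(name):
    # rectify top plane z=40 in lock frame, 4 px/mm, x right, y up, +-40mm
    L=np.load('L.npy');c=cam('wrist');img=capture('wrist')[:,:,::-1].copy()
    cor=np.array([(-80,60,40),(80,60,40),(80,-40,40),(-80,-40,40)])
    H=cv2.getPerspectiveTransform(proj(c,w(L,cor)).astype(np.float32),np.float32([(0,0),(640,0),(640,400),(0,400)]))
    r=cv2.warpPerspective(img,H,(640,400),flags=cv2.INTER_CUBIC);cv2.imwrite(name,r)
    hsv=cv2.cvtColor(r,cv2.COLOR_BGR2HSV);m=(abs(hsv[...,0].astype(int)-110)<12)&(hsv[...,1]>130)
    # upper blue half: its lower edge, per column, within disc
    for lab,xs in(('upper',range(-26,27,2)),):
        P=[]
        for x in xs:
            col=320+4*x;ys=[y for y in range(-36,37) if 0]
            rows=np.where(m[100:384,col])[0]+100
            up=rows[rows<240]
            # contiguous run from the top
            if len(up)>10:
                k=np.where(np.diff(up)>3)[0];e=up[k[0]] if len(k) else up[-1];P.append((x,(240-e)/4))
        P=np.array(P)
        k=np.polyfit(P[:,0],P[:,1],1);res=abs(P[:,1]-np.polyval(k,P[:,0]));g=res<np.median(res)*3+.2;k=np.polyfit(P[g,0],P[g,1],1)
        print(lab,'deg',np.degrees(np.arctan(k[0])).round(2),'offset',k[1].round(2),g.sum(),len(P))
E
python3 - <<'E'
from slot import *
tcp();slot('pics/r3.png')
E
```

```text
t 6.2167 TCP lock mm [ 21.6 -27.4  54.9] yerr 0.26 F lock [ 2.6 -2.6  2. ] open 0.007
upper deg 14.27 offset 11.88 27 27
```

View pics/r3.png

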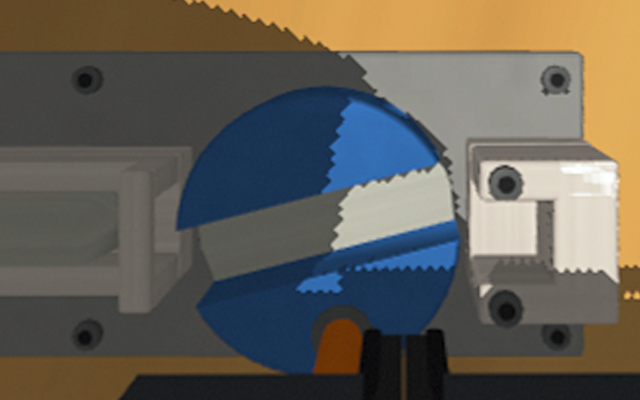

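The rectified view shows the slot at about 14° with the finger touching the post. Remaining travel is about 6.3 mm in −x.

Request:
apply_moves(plan="0 -.03 0 0 0 0;0 -.03 0 0 0 0;0 -.03 0 0 0 0;0 -.02 0 0 0 0;0 0 0 0 0 0;0 0 0 0 0 0;0 0 0 0 0 0")

```text
time_s: 6.85
position: [0.5139, 0.4092, 0.0536]
tcp_rot: [[-0.694, 0.72, -0.002], [0.72, 0.694, -0.001], [0.001, -0.002, -1.0]]
force: [1.5, 0.1, 1.5]
opening: 0.008
grasp_force: 0.9
```

```bash
python3 - <<'E'
from slot import *
tcp();slot('pics/r4.png')
E
```

```text
t 6.85 TCP lock mm [ 13.9 -26.3  53.6] yerr 0.26 F lock [ 1.2 -0.9  1.5] open 0.008
upper deg -3.66 offset 11.37 27 27
```

Request:
apply_moves(plan="0 .16 0 0 0 0;0 0 0 0 0 0;0 0 -.4 0 0 0;0 0 -.4 0 0 0;0 0 0 0 0 0;0 -.3 0 0 0 0;0 -.3 0 0 0 0;0 -.3 0 0 0 0;0 -.02 0 0 0 0;0 0 0 0 0 0")

```text
time_s: 7.73
position: [0.4866, 0.3828, 0.0933]
tcp_rot: [[-0.694, 0.72, -0.002], [0.72, 0.694, -0.001], [0.001, -0.002, -1.0]]
force: [-0.6, 0.2, 0.6]
opening: 0.006
grasp_force: 0.0
```

Request:
apply_moves(plan="0 0 0 0 0 0;0 0 .3 0 0 0;0 0 .3 0 0 0;0 0 .2 0 0 0;0 0 0 0 0 0;0 0 0 0 0 0;0 0 0 0 0 0")

```text
time_s: 8.32
position: [0.4883, 0.3837, 0.0543]
tcp_rot: [[-0.694, 0.72, 0.001], [0.72, 0.694, 0.001], [-0.0, 0.001, -1.0]]
force: [-0.7, 0.1, 0.1]
opening: 0.007
grasp_force: 0.0
```

```bash
python3 - <<'E'
from slot import *
tcp();slot('pics/r5.png')
E
```

```text
t 8.3167 TCP lock mm [-22.2 -27.1  54.3] yerr 0.26 F lock [-0.5  0.6  0.1] open 0.007
upper deg -3.58 offset 11.42 26 27
```

Request:
apply_moves(plan="0 .04 0 0 0 0;0 .03 0 0 0 0;0 .02 0 0 0 0;0 .02 0 0 0 0;0 .01 0 0 0 0;0 0 0 0 0 0;0 0 0 0 0 0;0 0 0 0 0 0")

```text
time_s: 9.03
position: [0.4918, 0.3873, 0.054]
tcp_rot: [[-0.694, 0.72, -0.0], [0.72, 0.694, -0.0], [0.0, -0.0, -1.0]]
force: [-0.2, -0.2, 0.6]
opening: 0.007
grasp_force: 0.2
```

```bash
python3 - <<'E'
from slot import *
tcp();slot('pics/r6.png')
E
```

```text
t 9.0333 TCP lock mm [-17.1 -27.   54. ] yerr 0.26 F lock [-0.3  0.   0.6] open 0.007
upper deg -3.55 offset 11.42 27 27
```

Just touching now, as predicted; about 1.6 mm more is needed.

Request:
apply_moves(plan="0 .02 0 0 0 0;0 .02 0 0 0 0;0 0 0 0 0 0;0 0 0 0 0 0;0 0 0 0 0 0")

```text
time_s: 9.5
position: [0.4933, 0.3884, 0.054]
tcp_rot: [[-0.694, 0.72, -0.0], [0.72, 0.694, -0.001], [-0.0, -0.001, -1.0]]
force: [-1.3, -3.3, 1.2]
opening: 0.003
grasp_force: 1.2
```

```bash
python3 - <<'E'
from slot import *
tcp();slot('pics/r7.png')
E
```

```text
t 9.5 TCP lock mm [-15.3 -27.1  54. ] yerr 0.26 F lock [-3.2 -1.5  1.2] open 0.003
upper deg -0.26 offset 11.49 27 27
```

Request:
apply_moves(plan="0 -.15 0 0 0 0;0 0 0 0 0 0;0 0 -.4 0 0 0;0 0 -.4 0 0 0;0 0 -.4 0 0 0;0 0 0 0 0 0;0 0 0 0 0 0")

```text
time_s: 10.13
position: [0.4888, 0.3842, 0.1152]
tcp_rot: [[-0.694, 0.72, 0.003], [0.72, 0.694, 0.002], [-0.001, 0.004, -1.0]]
force: [-0.4, -0.0, 0.2]
opening: 0.006
grasp_force: 0.0
```

Request:
apply_moves(plan=".09 -.35 0 0 0 0;.09 -.35 0 0 0 0;.09 -.35 0 0 0 0;.09 -.35 0 0 0 0;.09 -.35 0 0 0 0;.09 -.35 0 0 0 0;0 0 0 0 0 0;0 0 0 0 0 0;0 0 0 0 0 0;0 0 0 0 0 0", gripper=1)

```text
time_s: 10.97
position: [0.3952, 0.3309, 0.1139]
tcp_rot: [[-0.694, 0.72, 0.002], [0.72, 0.694, 0.001], [-0.0, 0.002, -1.0]]
force: [0.6, -0.3, 0.3]
opening: 0.678
grasp_force: 0.0
```

```bash
python3 - <<'E'
from slot import *
import cv2
tcp();slot('pics/r8.png')
a=np.hstack([cv2.resize(capture('wrist')[:,:,::-1],(400,300)),cv2.resize(capture('side')[100:310,130:410,::-1],(400,300))])
cv2.imwrite('pics/m8.png',np.vstack([a,cv2.resize(cv2.imread('pics/r8.png'),(800,300))[:, :]]))
E
```

```text
t 10.9667 TCP lock mm [-126.1   -1.   113.9] yerr 0.25 F lock [ 0.2 -0.6  0.3] open 0.678
upper deg -0.29 offset 11.44 27 27
```

View pics/m8.png

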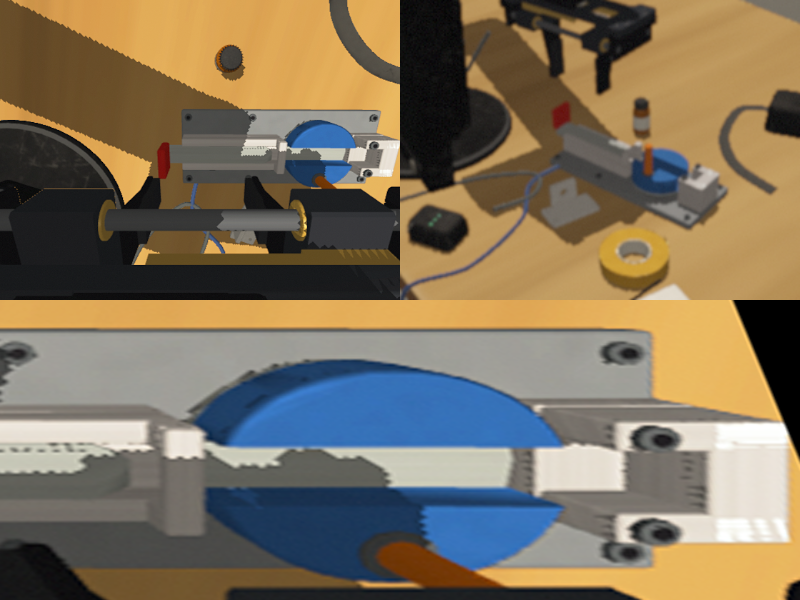

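The slot is straight in line with the bar (−0.3°), and the open fingers are above the red plate with the gripper clear of the monitor. I'll lower so the fingers straddle the plate, without touching it.

Request:
apply_moves(plan=".02 -.09 0 0 0 0;0 0 0 0 0 0;0 0 0 0 0 0;0 0 .3 0 0 0;0 0 .3 0 0 0;0 0 .3 0 0 0;0 0 .2 0 0 0;0 0 .1 0 0 0;0 0 0 0 0 0;0 0 0 0 0 0")

```text
time_s: 11.95
position: [0.3898, 0.3278, 0.0541]
tcp_rot: [[-0.694, 0.72, -0.0], [0.72, 0.694, 0.0], [0.0, -0.0, -1.0]]
force: [0.4, 0.0, -0.4]
opening: 1.002
grasp_force: 0.0
```

```bash
python3 - <<'E'
from h import *
tcp()
E
```

```text
t 11.95 TCP lock mm [-132.     0.5   54.1] yerr 0.26 F lock [ 0.3 -0.2 -0.4] open 1.002
```

Request:
apply_moves(plan="0 .1 0 0 0 0;0 .1 0 0 0 0;0 .1 0 0 0 0;0 .08 0 0 0 0;0 .08 0 0 0 0;0 .08 0 0 0 0;0 .08 0 0 0 0;0 0 0 0 0 0;0 0 0 0 0 0")

```text
time_s: 12.7
position: [0.4132, 0.35, 0.0541]
tcp_rot: [[-0.694, 0.72, 0.002], [0.72, 0.694, 0.001], [-0.001, 0.003, -1.0]]
force: [0.5, 1.0, 0.2]
opening: 0.999
grasp_force: 0.0
```

```bash
python3 - <<'E'
from h import *
tcp()
E
```

```text
t 12.7 TCP lock mm [-99.8   0.4  54.1] yerr 0.25 F lock [1.  0.4 0.2] open 0.999
```

Request:
apply_moves(plan="0 .08 0 0 0 0;0 .08 0 0 0 0;0 .08 0 0 0 0;0 .08 0 0 0 0;0 .08 0 0 0 0;0 .08 0 0 0 0;0 .08 0 0 0 0;0 .08 0 0 0 0;0 .08 0 0 0 0;0 .08 0 0 0 0")

```text
time_s: 13.53
position: [0.4411, 0.3772, 0.054]
tcp_rot: [[-0.694, 0.72, -0.0], [0.72, 0.694, -0.0], [0.0, -0.0, -1.0]]
force: [-1.8, -1.5, 1.2]
opening: 0.996
grasp_force: 1.1
```

```bash
python3 - <<'E'
from h import *
tcp()
import cv2
cv2.imwrite('pics/m9.png',np.hstack([cv2.resize(capture('wrist')[:,:,::-1],(400,300)),cv2.resize(capture('side')[100:310,130:410,::-1],(400,300))]))
E
```

```text
t 13.5333 TCP lock mm [-60.8   0.8  54. ] yerr 0.26 F lock [-2.3  0.2  1.2] open 0.996
```

View pics/m9.png

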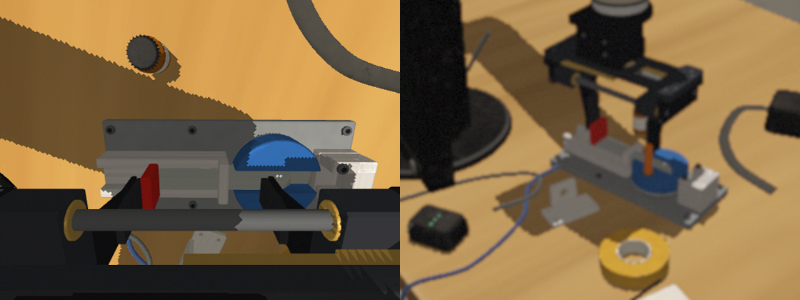

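The plate is being pushed and the bar is entering the aligned slot. Continuing to the stop.

Request:
apply_moves(plan="0 .08 0 0 0 0;0 .08 0 0 0 0;0 .08 0 0 0 0;0 .08 0 0 0 0;0 .08 0 0 0 0;0 .08 0 0 0 0;0 .08 0 0 0 0;0 .08 0 0 0 0;0 .08 0 0 0 0;0 .08 0 0 0 0")

```text
time_s: 14.47
position: [0.4699, 0.405, 0.0539]
tcp_rot: [[-0.694, 0.72, -0.0], [0.72, 0.694, -0.0], [0.0, -0.0, -1.0]]
force: [-0.7, -1.0, -0.3]
opening: 1.002
grasp_force: 0.5
```

```bash
python3 - <<'E'
from h import *
tcp()
E
```

```text
t 14.4667 TCP lock mm [-20.8   1.   53.9] yerr 0.25 F lock [-1.2 -0.2 -0.3] open 1.002
```

Request:
apply_moves(plan="0 .04 0 0 0 0;0 .03 0 0 0 0;0 .03 0 0 0 0;0 .02 0 0 0 0;0 .02 0 0 0 0;0 0 0 0 0 0;0 0 0 0 0 0")

```text
time_s: 15.05
position: [0.4738, 0.4088, 0.0539]
tcp_rot: [[-0.694, 0.72, -0.002], [0.72, 0.694, -0.002], [0.0, -0.002, -1.0]]
force: [-2.6, -3.3, 1.1]
opening: 1.001
grasp_force: 2.0
```

```bash
python3 - <<'E'
from h import *
tcp()
E
```

```text
t 15.05 TCP lock mm [-15.3   1.1  53.9] yerr 0.27 F lock [-4.1 -0.6  1.1] open 1.001
```

Request:
apply_moves(plan="0 .03 0 0 0 0;0 .03 0 0 0 0;0 0 0 0 0 0;0 0 0 0 0 0")

```text
time_s: 15.38
position: [0.4736, 0.409, 0.0536]
tcp_rot: [[-0.695, 0.719, -0.007], [0.719, 0.694, -0.006], [0.001, -0.009, -1.0]]
force: [-6.0, -6.2, 3.4]
opening: 1.0
grasp_force: 4.3
```

```bash
python3 - <<'E'
from h import *
tcp()
E
```

```text
t 15.3833 TCP lock mm [-15.3   1.3  53.6] yerr 0.31 F lock [-8.7 -0.3  3.4] open 1.0
```

Hard stop at the predicted home position, with force rising and no travel. Backing off, then lifting.

Request:
apply_moves(plan="0 -.15 0 0 0 0;0 -.15 0 0 0 0;0 0 0 0 0 0;0 0 -.3 0 0 0;0 0 -.5 0 0 0;0 0 -.6 0 0 0;0 0 -.6 0 0 0;0 0 -.3 0 0 0;0 0 0 0 0 0;0 0 0 0 0 0")

```text
time_s: 16.22
position: [0.4671, 0.402, 0.1703]
tcp_rot: [[-0.694, 0.72, 0.004], [0.72, 0.694, 0.002], [-0.001, 0.004, -1.0]]
force: [0.5, 0.8, -0.5]
opening: 1.003
grasp_force: 0.0
```

```bash
python3 - <<'E'
from slot import *
tcp();slot('pics/r10.png');c=cam('wrist');im=capture('wrist');L=np.load('L.npy')
h=cv2.cvtColor(im,cv2.COLOR_RGB2HSV);m=((h[...,0]<6)|(h[...,0]>174))&(h[...,1]>180)&(h[...,2]>60)
n,l,st,ce=cv2.connectedComponentsWithStats(m.astype(np.uint8));i=1+np.argmax(st[1:,4]);b=st[i];print('red bbox',b)
print('expected home rear/front top',proj(c,w(L,[(-59,15,66),(-59,-15,66),(-51,15,66),(-51,-15,66),(-59,15,36),(-51,-15,36)])).round(0).tolist())
E
```

```text
t 16.2167 TCP lock mm [-24.9   0.8 170.3] yerr 0.26 F lock [ 0.9  0.2 -0.5] open 1.003
upper deg 0.0 offset 11.52 27 27
red bbox [244 185  12  41 410]
expected home rear/front top [[244.0, 194.0], [245.0, 228.0], [254.0, 194.0], [254.0, 228.0], [248.0, 186.0], [257.0, 217.0]]
```

```bash
python3 -c "
from rig import bot
print(bot.hand_in())"
```

```text
the job is handed in; nothing more can be done
None
```

The shaft is locked and the job is handed in: the slot was lined up to about 0.3°, then the bar was pushed through it to a hard stop at the predicted home position, and the arm finished clear of everything at about 16 s.

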